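# Lock the vial carrier onto the shaker base

### The arm

A 6-joint arm with a two-finger parallel gripper is mounted at the origin on the work surface; the furniture and walls round the work are solid. World frame = base frame: x ahead of the robot, y to its left, z up, the work surface at z = 0. Lengths are in m, angles in rad, forces in N, time in s.
With the tool pointing down it reaches from about 0.325 to 0.775 m from the base axis. Payload 5.5 kg.
Tool frame: the origin (TCP) lies at the very end of the fingers, on their centre line; the grasp point (between the pads) lies 19 mm behind it (grasp_offset is the distance from the TCP to the grasp point, in m); z points along the fingers, y is the line along which they close (so a half turn about z gives the same grasp; the last joint's range is limited). The gripper opens to 85 mm and grips with 20 to 120 N. Pads are 22 mm wide; open, the fingers measure 114 mm over their backs; the gripper's body (76 mm by 85 mm) begins 54 mm behind the grasp point. The pads swing forward as they close: fully open they stand 13 mm farther back than shut.
Start: joints at [1.138, 0.091, 1.231, -0, 1.82, -0.057], TCP at [0.22, 0.558, 0.231] pointing down, gripper open.
Joint ranges: [-2.87, 2.87], [-0.86, 2.18], [0.17, 2.46], [-1.51, 4.65], [0.06, 2.69], [-2.65, 2.65]. Speed limits (rad/s): [2.57, 2.57, 3.01, 3.14, 3.14, 3.14].

### API

Orientations are given as [roll, pitch, yaw] about the fixed x, y, z axes, in that order (R = Rz(yaw) Ry(pitch) Rx(roll)).
In Python, from station import * gives the robot as it stands.
- The arm moves only by the tool play_rows, never from a script. Its argument "series" is a list of rows, each an object of numbers: "x", "y", "z": the shift along the tool's x, y, z in m; "twist": the turn about the tool's z in degrees. A call has 1 to 12 rows; each row is the pose to reach, as a shift and turn from the pose commanded when the call began, along the tool's axes at that moment; what a row does not reach only later rows make up. A row lasts 1/8 s, in which the tool goes at most 62.5 mm and 10.7 degrees, less where a joint would pass 70% of its speed; a pose out of reach is approached as far as the arm can. A call with a gripper value outside its range is refused whole. "jaw" is the closure, from 0 (fully open) to 1 (shut), set as the call begins (left out, the last holds). The fingers move at their own pace and stop on an object; "grip_force" is the grip in N (left out, the last holds). Time passes only in rows, so rows that repeat a pose let the fingers close. It gives the time, the measured TCP pose, the force, the opening and the grip force at its end, in the units of the state.
- get_obs(): the state, without advancing time (a new reading comes with each control period).
- read_camera(name): name is "scene" or "top" or "wrist"; returns the picture (480x640x3 uint8, red, green, blue); there is no depth.
- calibration(name): a dict with "K" (3x3 intrinsics, pixels), "k1" (the pictures are not rectified: a ray, as slopes to the right and down, at radius r is drawn at 1 + k1 r^2 times it, then the intrinsics apply), "xyz" and "attitude" of the camera in the world; the wrist camera has in their place "hand_eye" (4x4, takes a point from camera to tool coordinates, whose origin is the TCP and whose axes are the flange's). Camera axes: x right, y up, looking along -z (the intrinsics and any distortion apply to the point x, -y, -z); pixel columns grow to the right and rows downward; lengths in m; the calibration is good to about 2 mm. A picture is of the moment at which its call begins: read the wrist's pose just before it. calibration takes no time and is no camera call.
- close_job(): hands the job in; it is judged then, once.
The state is a dict: "time_s": time; "joint_positions": joint angles; "qd": joint speeds; "effort": joint torques, N m; "position": TCP position; "orientation": TCP orientation; "contact_force": force on the tool from outside, world axes, zero at the start; "ft_torque": the same for the moment, N m; "grip_width": finger opening in m; "gripper_force": force on a finger pad.
Only numpy, scipy, OpenCV 4.12 (cv2) and the standard library are available. Lean on these libraries where they do the work, as an engineer would, in place of code of your own. Each camera call takes 0.05 s, during which the arm holds its last target. There are 200 camera calls.

### The job

Make the shaker ready to run: lower the blue vial carrier (do not drop it) onto the shaker base, its oblong opening over the orange stud and its two peg holes on the pegs, until it lies flat on the deck. Then push the sprung stud down and turn it clockwise (seen from above) about a quarter turn until it locks and stays down when you let go. Leave the three standing vials where they are.

Things in the scene. Friction and masses are not known exactly. Their poses are not given: they have to be found in the camera images.
- carrier_handle (a point): Centre of the carrier's black handle: an upright bar 50 mm long (x), 14 mm thick (y), 26 mm tall on two feet. It lies 52 mm above the carrier's underside, 32 mm above the plate's top, 16 mm along +x from the plate's middle. Grasp it across its thickness from above. x: along the plate's long side, away from its oblong opening; z up.
- carrier: Vial carrier, loose, about 0.3 kg: blue plate 160 x 100 x 20 mm (x, y, z) with six round vial wells, an oblong opening near one end and two peg holes. Origin: centre of its underside; axes as carrier_handle. It is seated when this origin lies at shaker_deck with the axes agreeing.
- carrier_opening (a point): Centre of the carrier's oblong opening (22 mm along x, 46 mm along y, right through), at its underside, 52 mm from the carrier's origin along -x.
- hole_front (a point): Mouth of the peg hole nearer the opening, at the carrier's underside: 12 mm wide, right through, on the long centre line, 22 mm along -x from the origin. It goes over peg_front.
- hole_back (a point): Mouth of the other like peg hole, 66 mm along +x from the carrier's origin. It goes over peg_back.
- shaker_deck (a point): Centre of the dark flat deck (180 x 116 mm, 45 mm above the desk) of the white shaker base, which is fixed. x: along its long side from the control panel to the back; z up. The carrier seats here with its axes parallel to these, its opening over the stud (52 mm along -x).
- peg_front (a point): Tip of the steel peg nearer the stud, 10 mm in diameter, standing 16 mm above the deck, its upper 6 mm tapering to 4 mm; 22 mm from the deck's centre along -x. The peg holes have 1 mm clearance all round.
- peg_back (a point): Tip of the other like peg, 66 mm from the deck's centre along +x.
- stud_grip (a point): Centre of the stud's orange wing: upright bar 40 mm long (y), 12 mm thick (x), 28 mm tall on a 13 mm stem. Up and unturned it is parallel to the shaker's y, this point is 43 mm above the deck and its underside 9 mm above a seated carrier's top. Grasp it across its thickness from above, fingertips at least 12 mm over the carrier before pressing.
- stud (a joint): How far the stud is pushed down, m: 0 up, 0.008 fully in; the spring needs about 3 N to start and 8.5 N when fully in. It must be in by more than 0.0065 to turn (hold it fully in while turning); at the end of the turn, let go, it rises to about 0.0046 and is caught there.
- stud_turn (a joint): Turn of the stud about its upright axis, rad, growing clockwise seen from above: 0 unturned, 1.4 at its end stop, where it locks. It turns easily (about 0.03 N m) while held pushed in; while up it is blocked (do not force it).
- vial_1: Glass sample vial with black cap, 21 mm wide and 48 mm tall, loose, standing between the carrier and the shaker; origin at its foot. Leave it.
- vial_5: A like vial with a green cap. Leave it.
- vial_4: A like vial with a blue cap. Leave it.

How it is judged:
On the way, in this order (a step that is already met when the one before it is completed fails the run):
1. the carrier lies flat on the deck, on both pegs, with the stud still unturned (distance between carrier and shaker_deck below 0.004 m and z of carrier in the frame of shaker_deck below 0.002 m and angle between the x axis of carrier and the x axis of shaker_deck, either way round below 0.06 rad and angle between carrier's own z axis and vertical below 0.03 rad and value of joint stud_turn below 0.3 rad), for 0.2 s.
2. the stud is pushed in and turned to its end (value of joint stud_turn above 1.2 rad and value of joint stud above 0.0035 m), for 0.2 s.
At the end, for the whole second after the job is handed in: The carrier lies at rest flat on the deck within 2 mm in height, 4 mm in place and 0.06 rad in direction, and the released stud is locked: turned by more than 1.2 rad and held down between 3.5 and 5.8 mm (all of step 2 and distance between carrier and shaker_deck below 0.004 m and z of carrier in the frame of shaker_deck below 0.002 m and angle between the x axis of carrier and the x axis of shaker_deck, either way round below 0.06 rad and angle between carrier's own z axis and vertical below 0.03 rad and linear speed of carrier below 0.02 m/s and value of joint stud below 0.0058 m); the robot touches nothing.
It fails at once if a standing vial is knocked over or shifted by more than 30 mm (angle between any of vial_1, vial_5, vial_4's own z axis and vertical above 0.5 rad or distance of any of vial_1, vial_5, vial_4 from where it was at the start of the episode above 0.03 m).
It fails at once if the carrier is dropped onto the shaker: it moves faster than 0.6 m/s within 40 mm of its seat (distance between carrier and shaker_deck below 0.04 m and linear speed of carrier above 0.6 m/s).
It fails at once if the stud is forced round without being pushed in (turned past 0.3 rad, short of 1.1, while in by less than 5 mm) (value of joint stud_turn between 0.3 and 1.1 rad and value of joint stud below 0.005 m).
It also fails if it takes over 58 s, if anything falls off the work surface, if the arm or the gripper's body presses on something with over 40 N, if the wrist force passes 120 N, or if a joint passes its speed limit or range.

## Working session

There is one attempt and no reset: what is moved stays moved. The work goes in short steps, Python scripts to look and compute and a tool call to move; the robot and the scene stay as the last step left them, time stands still between calls to the robot, and variables do not carry over. Pictures are saved under pics/ and viewed, at most 12 in all, crops included, and the job is handed in when it is done.

Besides the shell and the picture viewer there is one more tool, called after "Emit:" as name(argument=value, ...), one argument or row to a line, values as JSON. play_rows: Moves the arm, as the interface text tells. Its arguments: {"type":"object","properties":{"series":{"type":"array"},"jaw":{"type":"number"},"grip_force":{"type":"number"}},"required":["series"]}

```bash
ls; mkdir -p pics; python3 - <<'E'
from station import *
import cv2
for n in ["scene","top","wrist"]:
    c=calibration(n); print(n,{k:(v.tolist() if hasattr(v,'tolist') else v) for k,v in c.items()})
for n in ["scene","top","wrist"]:
    cv2.imwrite(f"pics/{n}0.png",read_camera(n)[:,:,::-1])
print(get_obs())
E
```

```text
pics
scene {'K': [[434.6328304480486, 0.0, 314.6854638700708], [0.0, 434.6328304480486, 242.33091010490753], [0.0, 0.0, 1.0]], 'k1': -0.02350205691537413, 'xyz': [0.6278475948671768, -0.7013004916374103, 0.4601029864176578], 'attitude': [1.110862184244073, -0.0016940472516415728, 0.054698216149902]}
top {'K': [[459.39041874698, 0.0, 319.6659010533666], [0.0, 459.39041874698, 241.80836384361515], [0.0, 0.0, 1.0]], 'k1': 0.03618651517105614, 'xyz': [0.5128610840536443, 0.05171258087587542, 0.9205000640813811], 'attitude': [0.06558237556100144, -0.009370992521141153, -1.5815328271202382]}
wrist {'K': [[385.3245305251475, 0.0, 319.5167063473967], [0.0, 385.3245305251475, 242.5997798440308], [0.0, 0.0, 1.0]], 'k1': -0.0336703190542612, 'hand_eye': [[0.0006041845668402048, 0.9560884926930826, 0.29307751380970365, 0.07584181004976247], [0.9999997008973027, -0.0004361346866086999, -0.0006387423878508177, 0.00041914813450349975], [-0.0004828729771820284, 0.2930778120677217, -0.956088470230283, -0.1424240817328095], [0.0, 0.0, 0.0, 1.0]]}
{'time_s': 0.15, 'joint_positions': array([ 1.13827985e+00,  9.17296040e-02,  1.23164559e+00, -3.68201367e-05,
        1.81980487e+00, -5.67308341e-02]), 'qd': array([-0.00235701, -0.00230432, -0.00351119,  0.00052202,  0.00100225,
       -0.00098396]), 'effort': array([ 1.60380383e-03, -4.59370995e+01, -4.18526888e+01, -5.47021534e-05,
        9.60491889e-03,  3.58610600e-05]), 'position': array([0.22013858, 0.55791691, 0.23036395]), 'orientation': array([-3.14000578e+00, -5.43649653e-05,  2.76579792e+00]), 'contact_force': array([0.21519905, 0.77309802, 0.0929825 ]), 'ft_torque': array([ 0.03911942, -0.0114484 ,  0.02098427]), 'gripper_force': 0.0, 'grip_width': 0.08505434069607495}
```

View pics/top0.png

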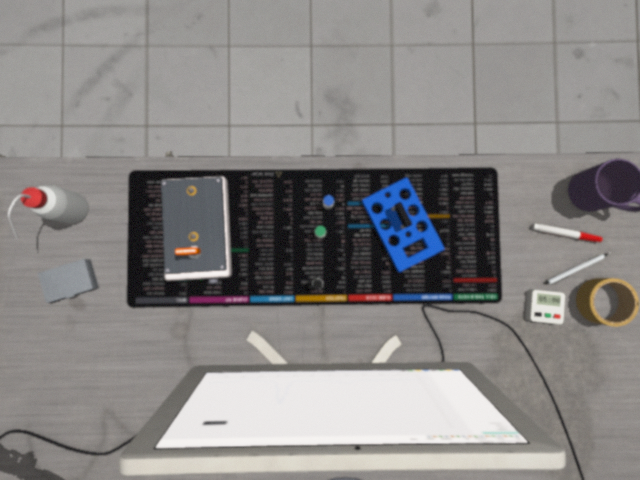

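View pics/scene0.png

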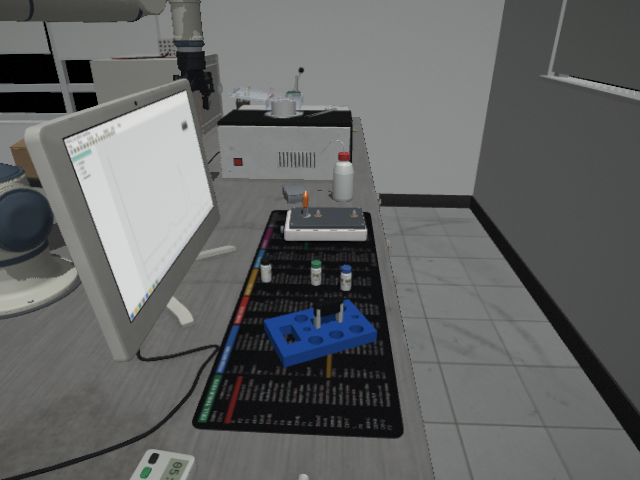

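The top view shows the carrier at about (403,225), with its opening end at (418,247). The deck is at (196,228), with pegs at (191,190) and (193,237) and the stud at (187,252). The vial caps are at (328,201), (320,231) and (317,284). A monitor stands between the robot base and the work area (rows 365-470).

```bash
cat > h.py <<'E'
from station import *
import numpy as np, cv2
from scipy.spatial.transform import Rotation as Ro
def cam(n,obs=None):
    c=calibration(n); K=np.array(c["K"]); k1=c["k1"]
    if n=="wrist":
        o=obs; R=Ro.from_euler('xyz',o["orientation"]).as_matrix(); H=np.array(c["hand_eye"])
        return K,k1,R@H[:3,:3],R@H[:3,3]+o["position"]
    return K,k1,Ro.from_euler('xyz',c["attitude"]).as_matrix(),np.array(c["xyz"])
def rays(C,px):
    K,k1,R,t=C; px=np.atleast_2d(np.float64(px))
    d=cv2.undistortPoints(px[:,None],K,np.array([k1,0,0,0,0.]))[:,0]
    return np.c_[d[:,0],-d[:,1],-np.ones(len(d))]@R.T
def onplane(C,px,z):
    d=rays(C,px); return C[3]+d*((z-C[3][2])/d[:,2])[:,None]
def proj(C,P):
    K,k1,R,t=C; q=(np.atleast_2d(P)-t)@R; s=np.c_[q[:,0],-q[:,1]]/-q[:,2:]
    s=s*(1+k1*(s**2).sum(1,keepdims=True)); return s*[K[0,0],K[1,1]]+K[:2,2]
def tri(C1,p1,C2,p2):
    a=rays(C1,p1)[0];b=rays(C2,p2)[0]
    s=np.linalg.lstsq(np.c_[a,-b],C2[3]-C1[3],rcond=None)[0]
    A=C1[3]+a*s[0];B=C2[3]+b*s[1]; return (A+B)/2,np.linalg.norm(A-B)
def blobs(mask,amin):
    n,l,s,c=cv2.connectedComponentsWithStats(mask.astype(np.uint8))
    return [(s[i,4],c[i],l==i) for i in range(1,n) if s[i,4]>=amin]
E
cat > m1.py <<'E'
from h import *
T=cam("top");S=cam("scene")
im=cv2.imread("pics/top0.png"); hsv=cv2.cvtColor(im,cv2.COLOR_BGR2HSV); H,Sa,V=cv2.split(hsv)
bl=(abs(H.astype(int)-110)<12)&(Sa>150)&(V>100)
b=max(blobs(bl,100),key=lambda b:b[0]); ys,xs=np.nonzero(b[2])
P=onplane(T,np.c_[xs,ys],0.02)
r=cv2.minAreaRect(P[:,:2].astype(np.float32)*1000); print("carrier",r)
for nm,p,z in [("blue",(328,201),.048),("green",(320,231),.048),("black",(317,284),.048),("pegb",(191,190),.061),("pegf",(193,237),.061),("stud",(187,252),.09)]:
    print(nm,onplane(T,p,z)[0].round(3))
for nm,p,q in [("mon top -y",(565,458),(30,128)),("mon top +y",(122,462),(188,82)),("mon bot -y",(462,365),(125,358)),("stud",(187,252),(306,196)),("bottle",(33,196),(344,155))]:
    print(nm,tri(T,p,S,q))
og=(abs(H.astype(int)-10)<8)&(Sa>170)&(V>150)
for b in blobs(og,15): print("orange",b[0],b[1])
crop=cv2.resize(im[165:290,145:245],None,fx=5,fy=5,interpolation=cv2.INTER_CUBIC)[:600]
cv2.imwrite("pics/deck0.png",crop)
E
python3 m1.py
```

```text
carrier ((605.4652099609375, -121.5777587890625), (162.52099609375, 103.85934448242188), 26.258501052856445)
blue [0.648 0.026 0.048]
green [0.591 0.042 0.048]
black [0.49  0.049 0.048]
pegb [0.669 0.284 0.061]
pegf [0.581 0.279 0.061]
stud [0.551 0.282 0.09 ]
mon top -y (array([ 0.29124611, -0.23953155,  0.36149505]), np.float64(0.004684264452203445))
mon top +y (array([0.29540134, 0.28144742, 0.35499072]), np.float64(0.004577661313291097))
mon bot -y (array([ 0.32972849, -0.227516  ,  0.02887831]), np.float64(0.007487740508413232))
stud (array([0.55243756, 0.2805786 , 0.09641573]), np.float64(0.002753293943656941))
bottle (array([0.64633946, 0.52943309, 0.1319086 ]), np.float64(0.0021523201881227427))
orange 40 [188.175 252.725]
```

View pics/wrist0.png

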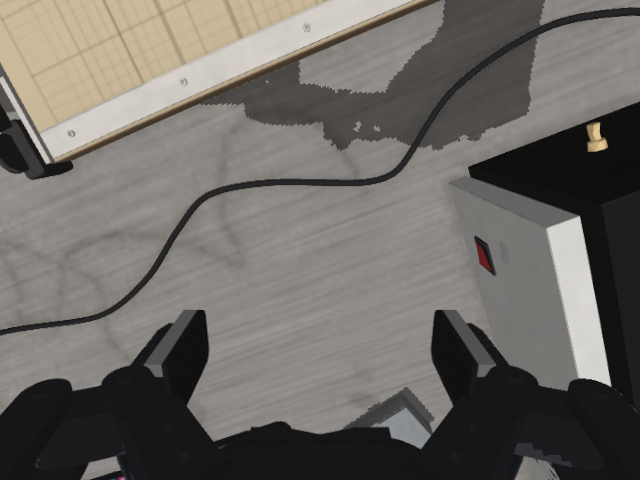

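The wrist view shows only the desk and an instrument at the right, with nothing useful yet. The measurements are consistent: carrier 162x104 mm at yaw 26°, and a peg spacing of 88 mm. The monitor top is at z≈0.36 and x≈0.3. Next I look at the shaker from close by.

```bash
cat >> h.py <<'E'
def row(P,yaw,o=None):
    """shift/twist from measured pose to world P, yaw(deg), tool down"""
    o=o or get_obs(); R=Ro.from_euler('xyz',o["orientation"]).as_matrix()
    d=R.T@(np.array(P)-o["position"]); y=np.degrees(o["orientation"][2])
    return d.round(4),"twist",round((y-yaw+180)%360-180,2)
E
python3 -c "
from h import *
print(row((.42,.46,.25),165)); print(row((.60,.28,.25),183))"
```

```text
(array([-0.2218, -0.0178, -0.0196]), 'twist', np.float64(-6.53))
(array([-0.4554, -0.1191, -0.0195]), 'twist', np.float64(-24.53))
```

Emit:
play_rows(
  series=[
    {"x":-0.055,"y":-0.004,"z":-0.01,"twist":-2},
    {"x":-0.11,"y":-0.009,"z":-0.02,"twist":-4},
    {"x":-0.165,"y":-0.013,"z":-0.02,"twist":-6},
    {"x":-0.222,"y":-0.018,"z":-0.02,"twist":-8},
    {"x":-0.27,"y":-0.038,"z":-0.02,"twist":-12},
    {"x":-0.315,"y":-0.06,"z":-0.02,"twist":-16},
    {"x":-0.36,"y":-0.08,"z":-0.02,"twist":-20},
    {"x":-0.41,"y":-0.1,"z":-0.02,"twist":-24.5},
    {"x":-0.455,"y":-0.119,"z":-0.02,"twist":-24.5},
    {"x":-0.455,"y":-0.119,"z":-0.02,"twist":-24.5},
    {"x":-0.455,"y":-0.119,"z":-0.02,"twist":-24.5},
  ],
  jaw=0,
)

```text
time_s: 1.52
position: [0.5995, 0.2806, 0.2508]
orientation: [3.141, -0.001, -3.09]
contact_force: [-0.1, 1.2, 0.0]
grip_width: 0.0855
gripper_force: 0.0
```

```bash
python3 - <<'E'
from h import *
o=get_obs(); im=read_camera("wrist"); cv2.imwrite("pics/w1.png",im[:,:,::-1])
import pickle; pickle.dump(o,open("w1.pkl","wb"))
print(o["time_s"],o["position"],o["orientation"],o["joint_positions"],o["qd"],o["contact_force"])
print(row((.62,-.1145,.2),206.3,o))
E
```

```text
1.525 [0.5995429  0.28063153 0.25075423] [ 3.14143932e+00 -1.14040676e-03 -3.09003730e+00] [ 3.86131680e-01  2.70619568e-01  9.95303758e-01  5.44588313e-04
  1.87669611e+00 -1.23605618e+00] [ 0.02511167 -0.01357923  0.00369329 -0.00103375  0.00086259 -0.00183449] [-0.126512    1.16650715  0.0116284 ]
(array([-1.000e-04, -3.957e-01,  5.070e-02]), 'twist', np.float64(-23.35))
```

View pics/w1.png

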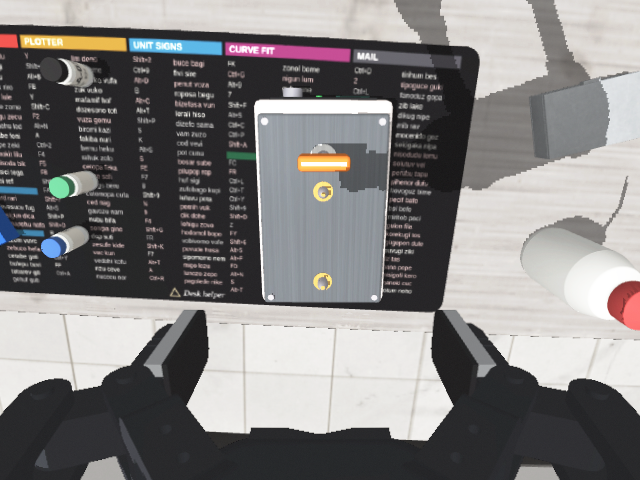

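The wrist view shows the deck with its edges at x 259-390 and y 110-302. The stud wing is at (324,163), the peg rings are at about (323,191) and (323,282), and the screws are at (264,122), (382,122), (375,297) and (270,297). Now I measure these and go on to the carrier.

```bash
python3 - <<'E'
from h import *; import pickle
o=pickle.load(open("w1.pkl","rb")); C=cam("wrist",o); im=cv2.imread("pics/w1.png")
hsv=cv2.cvtColor(im,cv2.COLOR_BGR2HSV); H,S,V=[a.astype(int) for a in cv2.split(hsv)]
roi=np.zeros(H.shape,bool); roi[100:305,250:395]=1
for b in blobs(roi&(H>5)&(H<35)&(S>100)&(V>120),15):
    ys,xs=np.nonzero(b[2]); ctr=[(xs.min()+xs.max())/2,(ys.min()+ys.max())/2]
    print(b[0],b[1].round(1),ctr,[onplane(C,ctr,z)[0][:2].round(4) for z in (.045,.061,.102)])
w=onplane(C,[(264,122),(382,122),(375,297),(270,297)],.045); print(w.round(4)); print("ctr",w.mean(0))
a=(w[2]+w[3]-w[0]-w[1])/2; print("yaw",np.degrees(np.arctan2(a[1],a[0])), np.linalg.norm(a))
# deck outline
g=roi&(S<60)&(V>60)&(V<170)
b=max(blobs(cv2.morphologyEx(g.astype(np.uint8),cv2.MORPH_CLOSE,np.ones((15,15))),1000),key=lambda b:b[0])
ys,xs=np.nonzero(b[2]); P=onplane(C,np.c_[xs,ys],.045); print("deck",cv2.minAreaRect(P[:,:2].astype(np.float32)*1000))
for f in [(.669,.284),(.581,.279)]:print(proj(C,[(*f,.045),(*f,.061)]).round(1))
E
```

```text
762 [323.4 162. ] [np.float64(323.5), np.float64(162.0)] [array([0.5554, 0.2829]), array([0.554 , 0.2827]), array([0.5503, 0.282 ])]
184 [322.6 190.3] [np.float64(322.5), np.float64(191.0)] [array([0.5813, 0.2834]), array([0.5787, 0.2832]), array([0.572 , 0.2825])]
128 [322.2 278.9] [np.float64(322.5), np.float64(280.5)] [array([0.6689, 0.2882]), array([0.6622, 0.2877]), array([0.6452, 0.2865])]
[[0.5239 0.2296 0.045 ]
 [0.5186 0.3316 0.045 ]
 [0.6838 0.341  0.045 ]
 [0.6891 0.2373 0.045 ]]
ctr [0.60384877 0.28489748 0.045     ]
yaw 2.9657016002924914 0.1654385746282093
deck ((598.6032104492188, 285.218994140625), (191.12307739257812, 139.6090545654297), 2.9988811016082764)
[[318.2 280.4]
 [318.1 287. ]]
[[317.6 190.4]
 [317.6 193.4]]
```

Emit:
play_rows(
  series=[
    {"x":0,"y":-0.05,"z":0,"twist":-4},
    {"x":0,"y":-0.1,"z":0,"twist":-8},
    {"x":0,"y":-0.15,"z":0,"twist":-12},
    {"x":0,"y":-0.2,"z":0,"twist":-15},
    {"x":0,"y":-0.25,"z":0.01,"twist":-18},
    {"x":0,"y":-0.3,"z":0.02,"twist":-21},
    {"x":0,"y":-0.35,"z":0.035,"twist":-23.4},
    {"x":0,"y":-0.396,"z":0.05,"twist":-23.4},
    {"x":0,"y":-0.396,"z":0.05,"twist":-23.4},
    {"x":0,"y":-0.396,"z":0.05,"twist":-23.4},
  ],
)

```text
time_s: 2.82
position: [0.6203, -0.1135, 0.2017]
orientation: [3.141, 0.001, -2.68]
contact_force: [0.4, 0.4, 0.8]
grip_width: 0.0858
gripper_force: 0.0
```

```bash
python3 - <<'E'
from h import *
o=get_obs(); im=read_camera("wrist"); cv2.imwrite("pics/w2.png",im[:,:,::-1])
import pickle; pickle.dump(o,open("w2.pkl","wb"))
print(o["time_s"],o["position"],o["orientation"],o["joint_positions"],o["qd"],o["contact_force"])
E
```

```text
2.825 [ 0.6203488  -0.11352377  0.20173127] [ 3.14124756e+00  7.01720520e-04 -2.68003989e+00] [-2.35322741e-01  1.70047227e-01  1.19718940e+00  7.30045777e-04
  1.77403935e+00 -2.26752449e+00] [ 0.01665231 -0.00782765 -0.01086339 -0.00141778 -0.00143438 -0.00207485] [0.36188019 0.35049591 0.83836752]
```

View pics/w2.png

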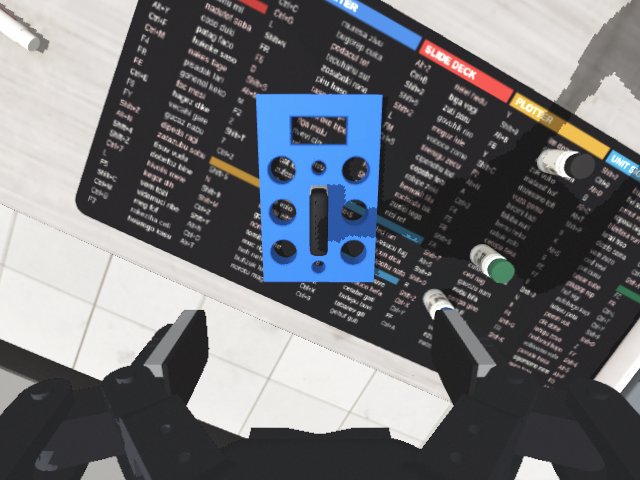

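The wrist view shows the carrier plate with corners at (257,95), (382,95), (376,282) and (264,282). The opening is at (319,131), the peg holes at (319,168) and (319,266), and the handle at (319,222). I measure it next.

```bash
cat > car.py <<'E'
from h import *; import pickle,sys
n,zt=sys.argv[1],float(sys.argv[2])
o=pickle.load(open(n+".pkl","rb")); C=cam("wrist",o); im=cv2.imread(f"pics/{n}.png")
H,S,V=[a.astype(int) for a in cv2.split(cv2.cvtColor(im,cv2.COLOR_BGR2HSV))]
b=max(blobs((abs(H-109)<12)&(S>130)&(V>70),500),key=lambda b:b[0])
m=cv2.morphologyEx(b[2].astype(np.uint8),cv2.MORPH_OPEN,np.ones((9,9)))
ys,xs=np.nonzero(m); P=onplane(C,np.c_[xs,ys],zt)[:,:2]
r=cv2.minAreaRect(P.astype(np.float32)*1000); print("rect",r)
# peg holes & opening: non-blue pieces inside hull
hull=cv2.fillConvexPoly(np.zeros_like(m),cv2.convexHull(np.c_[xs,ys].astype(np.int32)),1)
hull=cv2.erode(hull,np.ones((5,5)))
for q in blobs((hull>0)&(b[2]==0),20):
    y2,x2=np.nonzero(q[2]); ct=((x2.min()+x2.max())/2,(y2.min()+y2.max())/2)
    print(q[0],np.round(ct,1),np.ptp(x2)+1,np.ptp(y2)+1,onplane(C,ct,zt)[0][:2].round(4))
E
python3 car.py w2 0.02
```

```text
rect ((603.4862060546875, -121.46820831298828), (161.00633239746094, 100.82263946533203), 26.2302303314209)
1413 [318.5 130. ] 54 27 [ 0.5567 -0.1447]
459 [282.5 168.5] 24 24 [ 0.5976 -0.1578]
457 [354.5 168.5] 24 24 [ 0.5709 -0.1042]
105 [319.  166.5] 13 10 [ 0.5827 -0.1314]
1241 [318.5 220. ] 18 71 [ 0.6238 -0.1114]
382 [283.5 209. ] 24 21 [ 0.6284 -0.1426]
59 [358. 204.] 15 9 [ 0.5961 -0.0874]
165 [351.5 213. ] 20 13 [ 0.6056 -0.0887]
285 [284. 248.] 23 17 [ 0.6601 -0.1274]
269 [352.  248.5] 23 16 [ 0.6337 -0.0733]
33 [318.5 263. ] 10 5 [ 0.6592 -0.0938]
```

```bash
python3 -c "
from h import *
print(row((.6178,-.1144,.036),206.23))"
```

```text
(array([0.0032, 0.0002, 0.1662]), 'twist', np.float64(0.25))
```

Emit:
play_rows(
  series=[
    {"x":0.003,"y":0,"z":0.04,"twist":0.2},
    {"x":0.003,"y":0,"z":0.08,"twist":0.2},
    {"x":0.003,"y":0,"z":0.12,"twist":0.2},
    {"x":0.003,"y":0,"z":0.145,"twist":0.2},
    {"x":0.003,"y":0,"z":0.158,"twist":0.2},
    {"x":0.003,"y":0,"z":0.166,"twist":0.2},
    {"x":0.003,"y":0,"z":0.166,"twist":0.2},
    {"x":0.003,"y":0,"z":0.166,"twist":0.2},
  ],
)

```text
time_s: 3.88
position: [0.6184, -0.1164, 0.0367]
orientation: [-3.14, 0.002, -2.685]
contact_force: [-0.0, 0.6, -0.1]
grip_width: 0.0852
gripper_force: 0.0
```

Emit:
play_rows(
  series=[
    {"x":0},
    {"x":0},
    {"x":0},
    {"x":0},
    {"x":0},
    {"x":0},
    {"x":0},
    {"x":0},
  ],
  jaw=1,
  grip_force=60,
)

```text
validation failed for argument at $.se...
```

Emit:
play_rows(
  series=[
    {"x":0,"y":0,"z":0,"twist":0},
    {"x":0,"y":0,"z":0,"twist":0},
    {"x":0,"y":0,"z":0,"twist":0},
    {"x":0,"y":0,"z":0,"twist":0},
    {"x":0,"y":0,"z":0,"twist":0},
    {"x":0,"y":0,"z":0,"twist":0},
    {"x":0,"y":0,"z":0,"twist":0},
    {"x":0,"y":0,"z":0,"twist":0},
  ],
  jaw=1,
  grip_force=60,
)

```text
time_s: 4.88
position: [0.6177, -0.1163, 0.0354]
orientation: [-3.142, 0.0, -2.685]
contact_force: [0.7, 0.4, 2.1]
grip_width: 0.0131
gripper_force: 59.0
```

```bash
python3 -c "
from h import *
print(row((.6193,.2855,.18),183)); o=get_obs(); print(o['position'],o['orientation'])"
```

```text
(array([-0.1787,  0.3599, -0.1446]), 'twist', np.float64(23.17))
[ 0.61768166 -0.11632618  0.03539631] [-3.14152734e+00  1.90523744e-04 -2.68487009e+00]
```

Emit:
play_rows(
  series=[
    {"x":0,"y":0,"z":-0.01,"twist":0},
    {"x":0,"y":0,"z":-0.03,"twist":0},
    {"x":0,"y":0,"z":-0.06,"twist":0},
    {"x":0,"y":0,"z":-0.09,"twist":0},
    {"x":0,"y":0,"z":-0.12,"twist":0},
    {"x":0,"y":0,"z":-0.145,"twist":0},
    {"x":0,"y":0,"z":-0.145,"twist":0},
  ],
)

```text
time_s: 5.75
position: [0.6189, -0.1167, 0.1846]
orientation: [-3.137, 0.005, -2.685]
contact_force: [-0.3, -0.7, -1.7]
grip_width: 0.0129
gripper_force: 58.7
```

Emit:
play_rows(
  series=[
    {"x":-0.012,"y":0.024,"z":0,"twist":2},
    {"x":-0.032,"y":0.064,"z":0,"twist":4},
    {"x":-0.052,"y":0.105,"z":0,"twist":7},
    {"x":-0.072,"y":0.145,"z":0,"twist":9},
    {"x":-0.092,"y":0.185,"z":0,"twist":12},
    {"x":-0.112,"y":0.225,"z":0,"twist":15},
    {"x":-0.132,"y":0.266,"z":0,"twist":17},
    {"x":-0.152,"y":0.306,"z":0,"twist":20},
    {"x":-0.17,"y":0.342,"z":0,"twist":22},
    {"x":-0.179,"y":0.36,"z":0,"twist":23.2},
    {"x":-0.179,"y":0.36,"z":0,"twist":23.2},
    {"x":-0.179,"y":0.36,"z":0,"twist":23.2},
  ],
)

```text
time_s: 7.25
position: [0.6194, 0.2848, 0.1794]
orientation: [-3.141, -0.001, -3.09]
contact_force: [-0.1, 0.3, -3.1]
grip_width: 0.0135
gripper_force: 58.9
```

```bash
python3 - <<'E'
from h import *
o=get_obs(); im=read_camera("wrist"); cv2.imwrite("pics/w3.png",im[:,:,::-1])
import pickle; pickle.dump(o,open("w3.pkl","wb"))
print(o["time_s"],o["position"],o["orientation"],o["joint_positions"],o["qd"],o["contact_force"])
print(row((.6193,.2855,.15),183,o))
E
python3 car.py w3 0.164
```

```text
7.25 [0.61937204 0.28483689 0.17939904] [-3.14051142e+00 -1.22789601e-03 -3.08991909e+00] [ 3.81458769e-01  3.12703790e-01  1.07153974e+00 -6.36551381e-04
  1.75886096e+00 -1.24113032e+00] [-0.01340834 -0.00921543 -0.00344621  0.00102767  0.00153787  0.00093014] [-0.07353302  0.29612876 -3.1347475 ]
(array([0.    , 0.0007, 0.0294]), 'twist', np.float64(-0.04))
rect ((587.1983032226562, 284.0514221191406), (126.68083953857422, 100.41970825195312), 3.026700973510742)
5210 [319.5 143.5] 104 52 [0.551  0.2822]
1364 [251.5 217. ] 44 41 [0.5825 0.2552]
1371 [387.5 216.5] 44 40 [0.5792 0.3123]
307 [319.5 213. ] 24 17 [0.5793 0.2837]
8843 [320. 305.] 159 107 [0.6216 0.2861]
843 [255.5 290.5] 42 28 [0.616 0.257]
857 [384.5 290.5] 42 28 [0.613  0.3145]
```

View pics/w3.png

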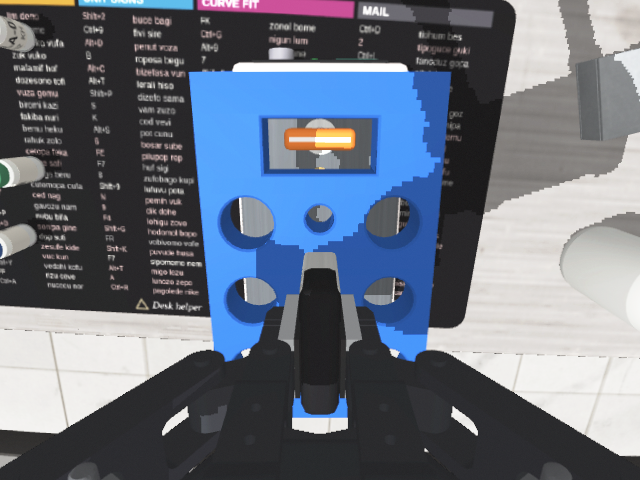

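The carrier hangs at yaw 3.0°. Its opening is centred at (319,144), with the stud wing at (320,138) showing through it. The computed carrier centre is within about 1 mm of the deck centre. I lower it to just above the pegs and recheck.

Emit:
play_rows(
  series=[
    {"x":0,"y":0,"z":0.015,"twist":0},
    {"x":0,"y":0,"z":0.03,"twist":0},
    {"x":0,"y":0,"z":0.045,"twist":0},
    {"x":0,"y":0,"z":0.06,"twist":0},
    {"x":0,"y":0,"z":0.07,"twist":0},
    {"x":0,"y":0,"z":0.07,"twist":0},
    {"x":0,"y":0,"z":0.07,"twist":0},
  ],
)

```text
time_s: 8.18
position: [0.6198, 0.2859, 0.111]
orientation: [3.141, 0.001, -3.09]
contact_force: [0.2, -0.7, -3.2]
grip_width: 0.0129
gripper_force: 58.8
```

```bash
python3 - <<'E'
from h import *
o=get_obs(); im=read_camera("wrist")[:,:,::-1]; cv2.imwrite("pics/w4.png",im)
import pickle; pickle.dump(o,open("w4.pkl","wb"))
print(o["time_s"],o["position"],o["orientation"],o["contact_force"],o["ft_torque"])
C=cam("wrist",o); print("peg front tip expected px",proj(C,[(.5813,.2836,.061),(.5813,.2836,.045)]).round(1))
s=cv2.resize(im[60:280,160:480],None,fx=2.4,fy=2.4,interpolation=cv2.INTER_CUBIC); cv2.imwrite("pics/w4c.png",s)
s=read_camera("scene")[:,:,::-1][150:290,220:420]; cv2.imwrite("pics/s4.png",cv2.resize(s,None,fx=4,fy=4,interpolation=cv2.INTER_CUBIC))
E
python3 car.py w4 0.094
```

```text
8.175 [0.61980165 0.28588119 0.11102869] [ 3.14121583e+00  1.10861364e-03 -3.08972494e+00] [ 0.23165618 -0.67188944 -3.19429027] [-0.05135591 -0.0027884   0.02303268]
peg front tip expected px [[317.  200.9]
 [317.2 195.3]]
rect ((588.1752319335938, 285.1800842285156), (127.97978973388672, 101.46896362304688), 2.99159574508667)
5253 [318. 143.] 107 51 [0.5514 0.2826]
1375 [251.5 216.5] 44 40 [0.5831 0.256 ]
1380 [387.5 216.5] 44 40 [0.5801 0.3137]
307 [319.5 213. ] 24 17 [0.5801 0.2848]
8825 [319.5 305. ] 158 107 [0.6229 0.287 ]
847 [255.  290.5] 41 28 [0.6172 0.2576]
848 [384.  290.5] 41 28 [0.6142 0.3157]
```

View pics/w4c.png

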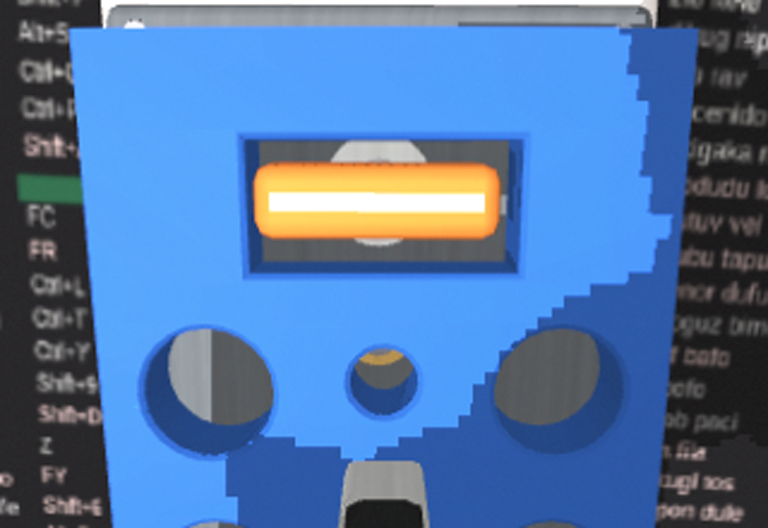

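View pics/s4.png

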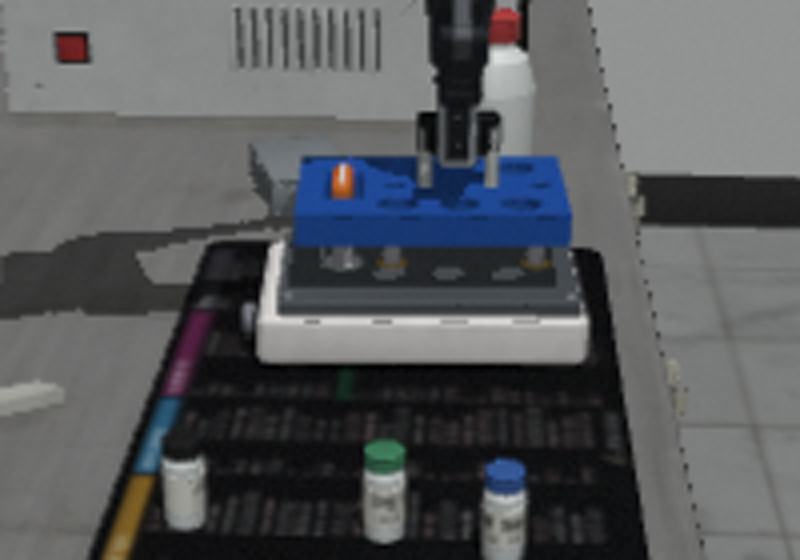

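The crop and the scene view show the carrier hovering level with the vials standing. In the wing-versus-opening comparison (opening centre at px (320.4,145.4), wing at (316.9,142.5)), the carrier sits about 1.1 mm too far in +x and 1.2 mm too far in +y. I correct this and lower onto the pegs.

Emit:
play_rows(
  series=[
    {"x":0.0011,"y":-0.0011,"z":0,"twist":0},
    {"x":0.0011,"y":-0.0011,"z":0.005,"twist":0},
    {"x":0.0011,"y":-0.0011,"z":0.01,"twist":0},
    {"x":0.0011,"y":-0.0011,"z":0.014,"twist":0},
    {"x":0.0011,"y":-0.0011,"z":0.018,"twist":0},
    {"x":0.0011,"y":-0.0011,"z":0.022,"twist":0},
    {"x":0.0011,"y":-0.0011,"z":0.022,"twist":0},
  ],
)

```text
time_s: 9.15
position: [0.6182, 0.2844, 0.0877]
orientation: [-3.141, -0.001, -3.09]
contact_force: [0.2, -0.2, -3.7]
grip_width: 0.0128
gripper_force: 58.9
```

Emit:
play_rows(
  series=[
    {"x":0,"y":0,"z":0.002,"twist":0},
    {"x":0,"y":0,"z":0.004,"twist":0},
    {"x":0,"y":0,"z":0.006,"twist":0},
    {"x":0,"y":0,"z":0.0072,"twist":0},
    {"x":0,"y":0,"z":0.0072,"twist":0},
    {"x":0,"y":0,"z":0.0072,"twist":0},
  ],
)

```text
time_s: 9.9
position: [0.6185, 0.2845, 0.0812]
orientation: [3.142, 0.0, -3.09]
contact_force: [0.4, 0.2, -3.0]
grip_width: 0.0132
gripper_force: 58.9
```

Nearly down, with no deck force yet. I lower a little further until the deck takes load.

Emit:
play_rows(
  series=[
    {"x":0,"y":0,"z":0.0007,"twist":0},
    {"x":0,"y":0,"z":0.0014,"twist":0},
    {"x":0,"y":0,"z":0.0014,"twist":0},
    {"x":0,"y":0,"z":0.0014,"twist":0},
  ],
)

```text
time_s: 10.4
position: [0.6186, 0.2846, 0.0804]
orientation: [3.141, 0.001, -3.09]
contact_force: [-1.3, 0.1, 2.2]
grip_width: 0.013
gripper_force: 59.5
```

The deck is now carrying load, with TCP z at 0.0804 as predicted. I release and rise.

Emit:
play_rows(
  series=[
    {"x":0,"y":0,"z":0,"twist":0},
    {"x":0,"y":0,"z":0,"twist":0},
    {"x":0,"y":0,"z":0,"twist":0},
    {"x":0,"y":0,"z":0,"twist":0},
    {"x":0,"y":0,"z":0,"twist":0},
    {"x":0,"y":0,"z":-0.01,"twist":0},
    {"x":0,"y":0,"z":-0.03,"twist":0},
    {"x":0,"y":0,"z":-0.06,"twist":0},
    {"x":0,"y":0,"z":-0.1,"twist":0},
    {"x":0,"y":0,"z":-0.12,"twist":0},
    {"x":0,"y":0,"z":-0.12,"twist":0},
    {"x":0,"y":0,"z":-0.12,"twist":0},
  ],
  jaw=0,
)

```text
time_s: 11.9
position: [0.6183, 0.2845, 0.1992]
orientation: [-3.141, -0.001, -3.09]
contact_force: [-0.5, -0.5, -0.9]
grip_width: 0.0851
gripper_force: 0.0
```

```bash
python3 - <<'E'
from h import *
o=get_obs(); im=read_camera("wrist")[:,:,::-1]; cv2.imwrite("pics/w5.png",im)
import pickle; pickle.dump(o,open("w5.pkl","wb"))
print(o["time_s"],o["position"],o["orientation"])
C=cam("wrist",o)
H,S,V=[a.astype(int) for a in cv2.split(cv2.cvtColor(im.copy(),cv2.COLOR_BGR2HSV))]
b=max(blobs((H>5)&(H<30)&(S>130)&(V>150)&(np.arange(640)[None]>240)&(np.arange(640)[None]<400),30),key=lambda b:b[0])
ys,xs=np.nonzero(b[2]); ct=((xs.min()+xs.max())/2,(ys.min()+ys.max())/2)
print("stud",b[0],ct,np.ptp(xs)+1,np.ptp(ys)+1,onplane(C,ct,.102)[0])
print(row((.5514,.282,.12),93,o))
E
python3 car.py w5 0.065
```

```text
11.9 [0.61829677 0.28447687 0.19917868] [-3.14138527e+00 -5.90645256e-04 -3.08977982e+00]
stud 938 (np.float64(320.0), np.float64(139.5)) 65 20 [0.5512303  0.28221428 0.102     ]
(array([0.0669, 0.001 , 0.0792]), 'twist', np.float64(89.97))
rect ((603.3482666015625, 284.9013671875), (160.24630737304688, 100.19373321533203), 2.98983097076416)
1998 [320.  136.5] 67 32 [0.5505 0.2822]
609 [278.5 181. ] 28 27 [0.5829 0.2541]
608 [361. 181.] 29 27 [0.5798 0.3132]
162 [319.5 179. ] 16 13 [0.5799 0.2834]
1741 [319.5 242.5] 22 84 [0.6274 0.2859]
470 [280. 228.] 27 23 [0.6176 0.256 ]
472 [359.5 228. ] 28 23 [0.6146 0.315 ]
348 [281.5 271.5] 26 18 [0.6522 0.258 ]
352 [358.5 271.5] 26 18 [0.6491 0.3171]
65 [319.5 290. ] 12 9 [0.6661 0.2879]
```

View pics/w5.png

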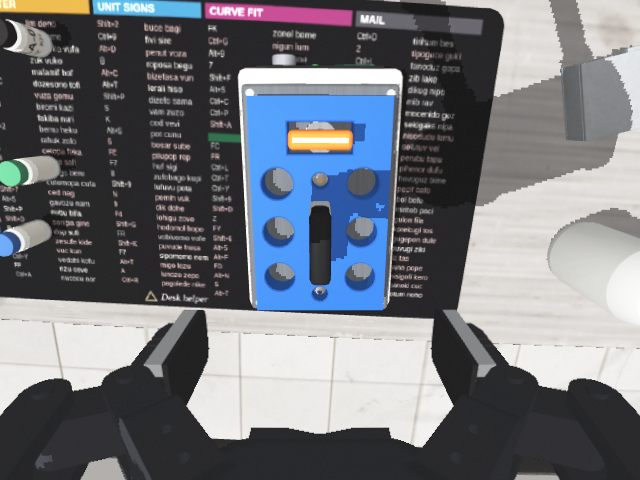

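The carrier is seated. At plate height z=0.065 it measures 160.2x100.2 mm, at (0.6033,0.2849) and yaw 2.99°, and the peg tips show in the holes at (320,180) and (320,291). The stud is unturned at (320,140), which is (0.551,0.282). I go to the stud with the jaws part-closed, because the handle is near.

Emit:
play_rows(
  series=[
    {"x":0.01,"y":0,"z":0,"twist":8},
    {"x":0.02,"y":0,"z":0,"twist":17},
    {"x":0.03,"y":0,"z":0,"twist":26},
    {"x":0.04,"y":0,"z":0,"twist":35},
    {"x":0.05,"y":0,"z":0,"twist":44},
    {"x":0.06,"y":0,"z":0.01,"twist":53},
    {"x":0.067,"y":0,"z":0.03,"twist":62},
    {"x":0.067,"y":0,"z":0.05,"twist":71},
    {"x":0.067,"y":0,"z":0.065,"twist":80},
    {"x":0.067,"y":0,"z":0.069,"twist":90},
    {"x":0.067,"y":0,"z":0.069,"twist":90},
    {"x":0.067,"y":0,"z":0.069,"twist":90},
  ],
  jaw=0.6,
  grip_force=40,
)

```text
time_s: 13.45
position: [0.5514, 0.281, 0.1303]
orientation: [-3.141, 0.0, 1.626]
contact_force: [0.5, -0.2, 1.1]
grip_width: 0.034
gripper_force: 0.0
```

```bash
python3 - <<'E'
from h import *
o=get_obs(); im=read_camera("wrist")[:,:,::-1]; cv2.imwrite("pics/w6.png",im)
print(o["position"],o["orientation"],o["grip_width"],o["joint_positions"])
print(row((.5513,.2815,.078),93,o))
cv2.imwrite("pics/s6.png",cv2.resize(read_camera("scene")[:,:,::-1][130:270,240:400],None,fx=4,fy=4,interpolation=cv2.INTER_CUBIC))
E
```

```text
[0.55135575 0.28099731 0.13027608] [-3.14085521e+00  2.86450350e-04  1.62595908e+00] 0.03403773582126 [ 4.16370254e-01  1.45404310e-01  1.35059191e+00 -7.37012723e-06
  1.64638753e+00  3.61207055e-01]
(array([0.0005, 0.    , 0.0523]), 'twist', np.float64(0.16))
```

View pics/w6.png

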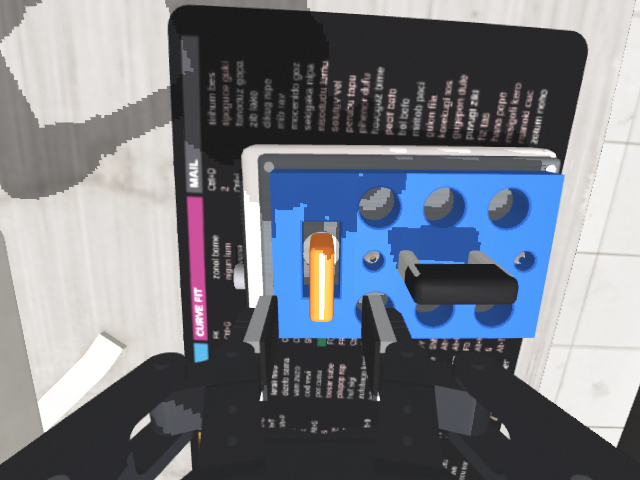

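The wing at px column 321 is centred between the fingers (column about 320). The handle is at (460,283), right of the right finger. I narrow the jaws a bit more and descend while watching the force.

Emit:
play_rows(
  series=[
    {"x":0.0005,"y":0,"z":0,"twist":0},
    {"x":0.0005,"y":0,"z":0,"twist":0},
    {"x":0.0005,"y":0,"z":0.01,"twist":0},
    {"x":0.0005,"y":0,"z":0.02,"twist":0},
    {"x":0.0005,"y":0,"z":0.03,"twist":0},
    {"x":0.0005,"y":0,"z":0.035,"twist":0},
    {"x":0.0005,"y":0,"z":0.035,"twist":0},
  ],
  jaw=0.73,
)

```text
time_s: 14.42
position: [0.5512, 0.2814, 0.0949]
orientation: [-3.14, 0.0, 1.623]
contact_force: [-0.1, -0.8, 0.4]
grip_width: 0.0231
gripper_force: 0.0
```

Emit:
play_rows(
  series=[
    {"x":0,"y":0,"z":0.006,"twist":0},
    {"x":0,"y":0,"z":0.012,"twist":0},
    {"x":0,"y":0,"z":0.016,"twist":0},
    {"x":0,"y":0,"z":0.016,"twist":0},
    {"x":0,"y":0,"z":0.016,"twist":0},
  ],
)

```text
time_s: 15.05
position: [0.5516, 0.2816, 0.0799]
orientation: [3.141, -0.0, 1.623]
contact_force: [-0.4, 0.4, -0.8]
grip_width: 0.0229
gripper_force: 0.0
```

Emit:
play_rows(
  series=[
    {"x":0,"y":0,"z":0.001,"twist":0},
    {"x":0,"y":0,"z":0.001,"twist":0},
    {"x":0,"y":0,"z":0.001,"twist":0},
    {"x":0,"y":0,"z":0.001,"twist":0},
    {"x":0,"y":0,"z":0.001,"twist":0},
  ],
  jaw=1,
  grip_force=70,
)

```text
time_s: 15.68
position: [0.552, 0.2817, 0.0791]
orientation: [3.14, -0.0, 1.622]
contact_force: [3.3, 0.8, 2.5]
grip_width: 0.0106
gripper_force: 70.3
```

Emit:
play_rows(
  series=[
    {"x":0,"y":0,"z":0.002,"twist":0},
    {"x":0,"y":0,"z":0.004,"twist":0},
    {"x":0,"y":0,"z":0.006,"twist":0},
    {"x":0,"y":0,"z":0.008,"twist":0},
    {"x":0,"y":0,"z":0.009,"twist":0},
    {"x":0,"y":0,"z":0.009,"twist":0},
    {"x":0,"y":0,"z":0.009,"twist":0},
  ],
)

```text
time_s: 16.55
position: [0.5521, 0.2817, 0.0717]
orientation: [3.139, -0.001, 1.623]
contact_force: [-0.1, -1.3, 11.0]
grip_width: 0.0107
gripper_force: 71.6
```

Emit:
play_rows(
  series=[
    {"x":0,"y":0,"z":0.0008,"twist":0},
    {"x":0,"y":0,"z":0.0015,"twist":0},
    {"x":0,"y":0,"z":0.0015,"twist":0},
    {"x":0,"y":0,"z":0.0015,"twist":0},
  ],
)

```text
time_s: 17.05
position: [0.5521, 0.2817, 0.0717]
orientation: [3.139, -0.001, 1.623]
contact_force: [-1.5, -1.8, 16.8]
grip_width: 0.0105
gripper_force: 72.4
```

The stud has bottomed: force rose to 17 N with no further motion. Now I turn it clockwise while holding it in.

Emit:
play_rows(
  series=[
    {"x":0,"y":0,"z":0,"twist":5},
    {"x":0,"y":0,"z":0,"twist":12},
    {"x":0,"y":0,"z":0,"twist":19},
    {"x":0,"y":0,"z":0,"twist":26},
    {"x":0,"y":0,"z":0,"twist":33},
    {"x":0,"y":0,"z":0,"twist":40},
    {"x":0,"y":0,"z":0,"twist":47},
    {"x":0,"y":0,"z":0,"twist":54},
    {"x":0,"y":0,"z":0,"twist":61},
    {"x":0,"y":0,"z":0,"twist":68},
    {"x":0,"y":0,"z":0,"twist":75},
    {"x":0,"y":0,"z":0,"twist":80},
  ],
)

```text
time_s: 18.55
position: [0.5526, 0.2815, 0.0717]
orientation: [3.141, -0.004, 0.223]
contact_force: [-0.1, -3.8, 15.6]
grip_width: 0.0109
gripper_force: 72.3
```

```bash
python3 -c "
from h import *
o=get_obs();print(o['position'],np.degrees(o['orientation'][2]),o['contact_force'],o['ft_torque'],o['grip_width'])"
```

```text
[0.55259941 0.28148362 0.07168606] 12.782564989621376 [-0.119146   -3.77924914 15.59353062] [-0.55714395  0.16702819  0.11273509] 0.010850995827552673
```

Emit:
play_rows(
  series=[
    {"x":0,"y":0,"z":0,"twist":1.5},
    {"x":0,"y":0,"z":0,"twist":2.5},
    {"x":0,"y":0,"z":0,"twist":2.5},
    {"x":0,"y":0,"z":0,"twist":2.5},
  ],
)

```text
time_s: 19.05
position: [0.5526, 0.2815, 0.0717]
orientation: [3.141, -0.004, 0.185]
contact_force: [-0.3, -3.5, 15.3]
grip_width: 0.0106
gripper_force: 76.3
```

```bash
python3 -c "
from h import *
o=get_obs();print(o['position'],np.degrees(o['orientation'][2]),o['contact_force'],o['ft_torque'],o['grip_width'])"
```

```text
[0.55264099 0.28146956 0.07170588] 10.602814408342189 [-0.27296355 -3.54842238 15.28507115] [-0.64133088  0.02191269  1.30398554] 0.010587257454100787
```

The end stop is reached, with torque up to 1.3 N m. I ease up, open and rise.

Emit:
play_rows(
  series=[
    {"x":0,"y":0,"z":-0.0015,"twist":-1.5},
    {"x":0,"y":0,"z":-0.003,"twist":-1.5},
    {"x":0,"y":0,"z":-0.0045,"twist":-1.5},
    {"x":0,"y":0,"z":-0.0045,"twist":-1.5},
  ],
)

```text
time_s: 19.55
position: [0.5525, 0.2814, 0.0739]
orientation: [3.141, -0.003, 0.21]
contact_force: [4.3, -2.6, 6.5]
grip_width: 0.0104
gripper_force: 71.1
```

Emit:
play_rows(
  series=[
    {"x":0,"y":0,"z":0,"twist":0},
    {"x":0,"y":0,"z":0,"twist":0},
    {"x":0,"y":0,"z":0,"twist":0},
    {"x":0,"y":0,"z":0,"twist":0},
    {"x":0,"y":0,"z":-0.01,"twist":0},
    {"x":0,"y":0,"z":-0.03,"twist":0},
    {"x":0,"y":0,"z":-0.06,"twist":0},
    {"x":0,"y":0,"z":-0.1,"twist":0},
    {"x":0,"y":0,"z":-0.14,"twist":0},
    {"x":0,"y":0,"z":-0.14,"twist":0},
    {"x":0,"y":0,"z":-0.14,"twist":0},
  ],
  jaw=0.5,
)

```text
time_s: 20.92
position: [0.5516, 0.2816, 0.2135]
orientation: [-3.141, -0.001, 0.209]
contact_force: [-0.5, -0.0, -2.2]
grip_width: 0.0429
gripper_force: 0.0
```

```bash
python3 - <<'E'
from h import *; import pickle
o=get_obs(); im=read_camera("wrist")[:,:,::-1]; cv2.imwrite("pics/w7.png",im); pickle.dump(o,open("w7.pkl","wb"))
print(o["time_s"],o["position"],o["orientation"],o["contact_force"],o["grip_width"])
C=cam("wrist",o)
H,S,V=[a.astype(int) for a in cv2.split(cv2.cvtColor(im.copy(),cv2.COLOR_BGR2HSV))]
b=max(blobs((H>5)&(H<20)&(S>130)&(V>150),30),key=lambda b:b[0])
ys,xs=np.nonzero(b[2]); 
for z in(.1025,.0977): print(cv2.minAreaRect((onplane(C,np.c_[xs,ys],z)[:,:2]*1000).astype(np.float32)))
E
python3 car.py w7 .065
```

```text
20.925 [0.55159242 0.28160409 0.21348502] [-3.14140128e+00 -1.10938107e-03  2.08913411e-01] [-5.47303621e-01 -1.87630074e-03 -2.16067190e+00] 0.0428506618403142
((555.4301147460938, 283.1521911621094), (41.717559814453125, 10.954428672790527), 12.369797706604004)
((554.1406860351562, 282.8738098144531), (42.507503509521484, 11.16187858581543), 12.369778633117676)
rect ((603.3221435546875, 284.86602783203125), (159.8790740966797, 100.13984680175781), 3.0535802841186523)
185 [345.5  64. ] 16 15 [0.6678 0.2889]
735 [300.5  78. ] 30 31 [0.6524 0.3178]
675 [384.  92.] 27 31 [0.6557 0.258 ]
1767 [337. 136.] 33 81 [0.6191 0.284 ]
713 [294. 128.] 29 31 [0.6181 0.3158]
631 [374.  141.5] 27 30 [0.621  0.2566]
581 [287.5 175.5] 28 26 [0.5834 0.314 ]
532 [365. 188.] 27 25 [0.5864 0.2548]
141 [326. 185.] 15 13 [0.5824 0.2842]
1780 [319.5 229.5] 58 58 [0.5474 0.2818]
```

View pics/w7.png

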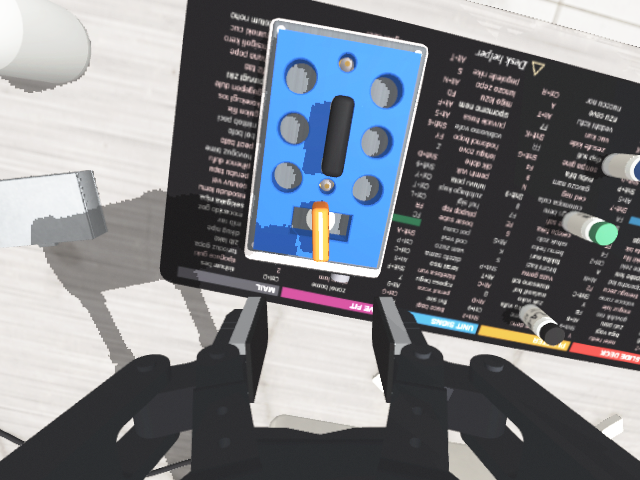

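The released wing stays at yaw 12.4°, so it has turned 80.6° (about 1.4 rad, the end stop). The carrier still lies at (0.6033,0.2849) and yaw 3.05°, the vials are standing, and the arm is clear. Handing in.

```bash
python3 -c "
from station import *
print(close_job())"
```

```text
the job is handed in; nothing more can be done
None
```

The job is handed in at about 21 s: the carrier is seated flat on both pegs and the stud stays at its end stop (about 1.4 rad) after release. The three vials still stand. I did not measure how far down the stud is held, and the hand-in returned no verdict.

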